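Reset the notched length stop to the red tab

ROBOT

A 6-joint arm with a two-finger parallel gripper is mounted at the origin on the work surface; the furniture and walls round the work are solid. World frame = base frame: x ahead of the robot, y to its left, z up, the work surface at z = 0. Lengths are in m, angles in rad, forces in N, time in s.
With the tool pointing down it reaches from about 0.4 to 0.825 m from the base axis. Payload 7 kg.
Tool frame: the origin (TCP) lies at the very end of the fingers, on their centre line; the grasp point (between the pads) lies 19 mm behind it; z points along the fingers, y is the line along which they close (so a half turn about z gives the same grasp; the last joint's range is limited). The gripper opens to 85 mm and grips with 20 to 120 N. Pads are 22 mm wide; open, the fingers measure 114 mm over their backs; the gripper's body (76 mm by 85 mm) begins 54 mm behind the grasp point. The pads swing forward as they close: fully open they stand 13 mm farther back than shut.
Start: joints at [1.607, 0.359, 0.012, 0, -1.224, -0.288], TCP at [0.168, 0.654, 0.196] pointing down, gripper open.
Joint ranges: [-3.07, 3.07], [-1.43, 2.12], [-1.02, 1.25], [-3.03, 1.67], [-3.05, -0], [-3.03, 3.03]. Speed limits (rad/s): [2.39, 2.39, 3.01, 3.14, 3.14, 3.14].

INTERFACE

Orientations are given as a unit quaternion [w, x, y, z].
In Python, from cell import r gives the robot as it stands.
- The arm moves only by the tool jog_arm, never from a script. Its argument "commands" is text: rows parted by semicolons, each of 7 numbers parted by spaces: the turn, a rotation vector about the tool's x, y, z in rad, then the shift along the tool's x, y, z in mm, then the closure in counts, from 0 (fully open) to 255 (shut). A call has 1 to 20 rows; each row shifts and turns the commanded pose from where the row before left it, along the tool's axes as they then stand; what a row does not reach is not made up. A row lasts 1/10 s, in which the tool goes at most 50 mm and 8.59 degrees, less where a joint would pass 70% of its speed; a pose out of reach is approached as far as the arm can. A call is refused whole if a number of a shift passes 50 or a number of a turn 0.15, either way. A call with a gripper value outside its range is refused whole. The fingers move at their own pace and stop on an object; the grip force is fixed at half the most. Time passes only in rows, so rows that do not move let the fingers close. It gives the time, the measured TCP pose, the force, the opening and the grip force at its end, in the units of the state.
- r.observe(): the state, without advancing time (a new reading comes with each control period).
- r.snapshot(name): name is "side" or "top"; returns the picture (480x640x3 uint8, red, green, blue); there is no depth.
- r.calibration(name): a dict with "fx", "fy", "cx", "cy" (pixels), "dist_coeffs" ([k1, k2, p1, p2, k3] as OpenCV has them; the pictures are not rectified), "view" (4x4, takes a point from world to camera coordinates). Camera axes: x right, y up, looking along -z (the intrinsics and any distortion apply to the point x, -y, -z); pixel columns grow to the right and rows downward; lengths in m; the calibration is good to about 2 mm. A picture is of the moment at which its call begins. calibration takes no time and is no camera call.
- r.sign_off(): hands the job in; it is judged then, once.
The state is a dict: "time": time; "joint_pos": joint angles; "qvel": joint speeds; "effort": joint torques, N m; "eef_pos": TCP position; "tool_rot": TCP orientation; "wrist_force": force on the tool from outside, world axes, zero at the start; "wrist_torque": the same for the moment, N m; "width": finger opening in m; "grip_force": force on a finger pad.
Only numpy, scipy, OpenCV 4.12 (cv2) and the standard library are available. Lean on these libraries where they do the work, as an engineer would, in place of code of your own. Each camera call takes 0.05 s, during which the arm holds its last target. There are 200 camera calls.

TASK

Move the stop on the blue length-stop rail to the notch nearest the red tab: squeeze its orange release lever fully toward the black grip plate, keep it squeezed while you slide the frame along, and let go so that the tooth drops fully into that notch. Squeeze and push only gently (under about 25 N), never force the frame along against the tooth, and leave the other things on the bench where they are.

Things in the scene. Friction and masses are not known exactly. Their poses are not given: they have to be found in the camera images.
- stop_rail: blue base plate of the length stop, 155 x 310 x 12 mm, fixed. Origin: on the bench, z = 0, under the steel rack strip. Its y runs along the rail, the way the frame travels; x points away from the robot's side. The rack (250 mm long, its notches facing -x) may sit up to 6 mm either way along y, unmeasured
- tooth_mark (a point): point on the frame level with the tooth, in the middle of its width (same place along the rail as grip_middle), 28 mm above the bench. The tooth is 8 mm wide. Rack, from -y: one wide parking slot, then four notches 11 mm wide, 40 mm apart, nominally at stop_rail y = -0.03, 0.01, 0.05, 0.09. Over 1.5 mm off a notch's middle the tooth rests on the flat crest between notches
- carriage (a joint): place of the grey sliding frame (50 mm long) along the rail, m, growing to the rail's +y; 0 = nominal middle of the parking slot (stop_rail y = -0.09), where it starts within 3 mm; travel -0.009 to 0.200. About 2 N of friction (3 to 4 N with the tooth rubbing on a crest); stays where left. Notch walls are square: it leaves a notch only with the lever squeezed
- release_lever (a joint): angle of the release lever, rad: 0 = let go, tooth fully in a notch; about 0.15 = tooth resting on a crest; 0.235 = fully squeezed (its stop), tooth 2 mm clear of the crests. A spring returns it: about 3 N at the orange bar at 0, 6 N when fully squeezed. On a crest the spring presses the tooth with about 12 N
- grip_middle (a point): point on the frame, 125 mm above the bench, midway between the outer faces of lever bar (rail's -x side) and grip plate (+x side), lever let go. Those faces are 44 mm apart along x, 28 mm when squeezed; only the bar moves. Bar: orange, round, 12 mm thick, 34 mm along y, its axis at this height. Plate: black, 10 mm thick, 34 mm along y, from 66 to 138 mm above the bench; frame's top at 66 mm
- tab_red: red tab, 20 x 12 x 8 mm, fixed on the front (-x) edge of the base plate; origin under its middle, 12 mm above the bench, axes along the rail's. It marks the nearest notch, whose middle lies within 11 mm of the tab's along the rail. The colours change places from time to time (marked are the first, second and fourth notch after the parking slot)
- tab_yellow: same tab in yellow, marks another notch
- tab_green: same tab in green, marks another notch
- capacitor_0: white motor capacitor, 36 mm round, 74 mm tall, origin under its middle; leave alone
- capacitor_1: as capacitor_0
- capacitor_2: as capacitor_0
- screw_dish: round steel dish with brass screws, 109 mm across, 22 mm high, origin under its middle; leave alone
- shaft_0: turned steel shaft lying on the bench, 12 mm thick, 141 mm long along its y; leave alone
- shaft_1: as shaft_0
- grease_tin: round green tin, 70 mm across, 44 mm high; leave alone

How it is judged:
By the outcome, as a careful person would: the job done as asked, in the order asked, and still so for the second after the job is handed in, with the robot touching nothing.
It also fails if it takes over 51 s, if anything falls off the work surface, if the arm or the gripper's body presses on something with over 40 N, if the wrist force passes 120 N, or if a joint passes its speed limit or range.

## Working session

There is one attempt and no reset: what is moved stays moved. The work goes in short steps, Python scripts to look and compute and a tool call to move; the robot and the scene stay as the last step left them, time stands still between calls to the robot, and variables do not carry over. Pictures are saved under pics/ and viewed, at most 10 in all, crops included, and the job is handed in when it is done.

Besides the shell and the picture viewer there is one more tool, called after "Request:" as a command line: name --argument value ..., lists and objects as JSON in quotes. jog_arm: Moves the arm, as the interface text tells. Its arguments: {"type":"object","properties":{"commands":{"type":"string"}},"required":["commands"]}

```bash
mkdir -p pics; ls; python3 - <<'E'
from cell import r
import cv2,numpy as np
for n in("side","top"):
    im=r.snapshot(n); cv2.imwrite(f"pics/{n}0.png",im[...,::-1])
    c=r.calibration(n); print(n,{k:np.round(v,4).tolist() for k,v in c.items()})
print(r.observe())
E
```

```text
pics
side {'fx': 503.7131, 'fy': 503.7131, 'cx': 314.9255, 'cy': 233.9476, 'dist_coeffs': [-0.0827, 0.0, 0.0, 0.0, 0.0], 'view': [[0.8857, -0.4642, -0.0072, -0.5276], [0.2376, 0.44, 0.866, -0.2173], [-0.3988, -0.7687, 0.5, -1.0266], [0.0, 0.0, 0.0, 1.0]]}
top {'fx': 568.8614, 'fy': 568.8614, 'cx': 322.5587, 'cy': 243.5965, 'dist_coeffs': [-0.1401, 0.0, 0.0, 0.0, 0.0], 'view': [[-0.0093, -0.9998, 0.0151, -0.0125], [0.9977, -0.0083, 0.0678, -0.6087], [-0.0677, 0.0156, 0.9976, -1.485], [0.0, 0.0, 0.0, 1.0]]}
{'time': 0.1, 'joint_pos': array([ 1.60709831e+00,  3.59333492e-01,  1.11595386e-02, -3.14638101e-04,
       -1.22411117e+00, -2.88125377e-01]), 'qvel': array([-6.16323188e-04,  3.13672124e-04,  3.00415768e-04,  2.04246549e-03,
       -8.67583729e-05, -9.72002814e-04]), 'effort': array([-1.95278808e-03, -5.84765768e+01,  2.94109601e+01,  6.95460543e+00,
       -3.19350576e-03,  7.31915691e-06]), 'eef_pos': array([0.16808114, 0.65323698, 0.19484847]), 'tool_rot': array([ 7.58517683e-04,  9.92076575e-01, -1.25632371e-01, -2.57544480e-05]), 'wrist_force': array([ 0.58613461, -0.07023737, -0.06314081]), 'wrist_torque': array([-0.01353707, -0.04746606,  0.01608141]), 'grip_force': 0.0, 'width': 0.08528666596242443}
```

View pics/side0.png

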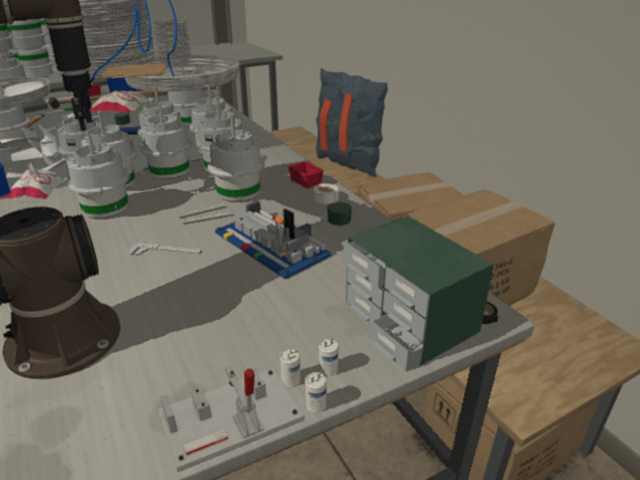

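View pics/top0.png

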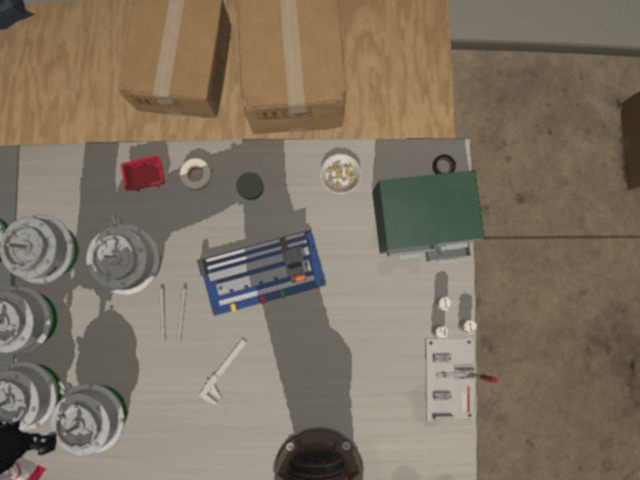

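Top view: rail is centred at about (262,272) px. The frame is at its right (parking) end near (295,265), with the orange bar at about (299,278). The tabs are yellow (234,308), red (263,299) and green (282,294), so red marks the second notch. The side view shows the same with the orange bar at about (279,219) and the black plate at about (289,222).

```bash
cat > h.py <<'E'
from cell import r
import cv2,numpy as np
C={n:r.calibration(n) for n in("side","top")}
def ray(n,uv):
    c=C[n];K=np.array([[c['fx'],0,c['cx']],[0,c['fy'],c['cy']],[0,0,1]])
    p=cv2.undistortPoints(np.array([[uv]],float),K,np.array(c['dist_coeffs']))[0,0]
    V=np.array(c['view']);d=V[:3,:3].T@np.array([p[0],-p[1],-1.]);o=-V[:3,:3].T@V[:3,3]
    return o,d/np.linalg.norm(d)
def onz(n,uv,z):
    o,d=ray(n,uv);return o+d*(z-o[2])/d[2]
def two(a,b):
    (o1,d1),(o2,d2)=ray("side",a),ray("top",b)
    t=np.linalg.lstsq(np.c_[d1,-d2],o2-o1,rcond=None)[0]
    p,q=o1+d1*t[0],o2+d2*t[1];return (p+q)/2,np.linalg.norm(p-q)
def proj(n,P):
    c=C[n];V=np.array(c['view']);q=V[:3,:3]@np.array(P)+V[:3,3]
    x=np.array([[q[0],-q[1],-q[2]]]);K=np.array([[c['fx'],0,c['cx']],[0,c['fy'],c['cy']],[0,0,1]])
    return cv2.projectPoints(x,np.zeros(3),np.zeros(3),K,np.array(c['dist_coeffs']))[0].ravel()
HSV={'red':((0,150,50),(5,255,255)),'orange':((7,150,90),(18,255,255)),'yellow':((22,150,90),(34,255,255)),
 'green':((50,110,30),(85,255,255)),'blue':((100,120,40),(125,255,255))}
BOX={'side':(205,190,335,280),'top':(190,222,335,320)}
def blob(im,n,col):
    x0,y0,x1,y1=BOX[n];h=cv2.cvtColor(im[y0:y1,x0:x1],cv2.COLOR_RGB2HSV)
    m=cv2.inRange(h,*HSV[col]);return m,(x0,y0)
def biggest(im,n,col):
    m,o=blob(im,n,col);k,l,s,c=cv2.connectedComponentsWithStats(m)
    if k<2:return None
    i=1+np.argmax(s[1:,4]);return c[i]+o,int(s[i,4])
E
python3 - <<'E'
from h import *
ims={n:np.ascontiguousarray(r.snapshot(n)) for n in C}
for n in C:
    x0,y0,x1,y1=BOX[n];cv2.imwrite(f"pics/c_{n}.png",cv2.resize(ims[n][y0:y1,x0:x1],None,fx=5.5,fy=5.5,interpolation=cv2.INTER_CUBIC)[...,::-1])
B={}
for c in('orange','red','yellow','green'):
    B[c]=[biggest(ims[n],n,c) for n in C];print(c,B[c])
    if all(B[c]):print(' two',two(B[c][0][0],B[c][1][0]),'z.02 top',onz('top',B[c][1][0],.02))
m,o=blob(ims['top'],'top','blue');pts=cv2.findNonZero(m)
k=max(cv2.findContours(m,0,1)[0],key=cv2.contourArea)
for q in cv2.boxPoints(cv2.minAreaRect(cv2.findNonZero(m))):print(q+o,onz('top',q+o,.012))
E
```

```text
orange [(array([278.04545455, 219.45454545]), 44), (array([298.34615385, 277.26923077]), 52)]
 two (array([0.51954595, 0.04379589, 0.12607316]), np.float64(0.0008692721605031181)) z.02 top [0.52009537 0.04686713 0.02      ]
red [(array([244.77777778, 246.22222222]), 18), (array([262.38888889, 299.33333333]), 18)]
 two (array([0.46302422, 0.14238923, 0.01444837]), np.float64(0.0009257967659296888)) z.02 top [0.46275172 0.14204737 0.02      ]
yellow [(array([227.15384615, 234.88461538]), 26), (array([233.19230769, 307.        ]), 26)]
 two (array([0.44243893, 0.22019369, 0.01466891]), np.float64(0.0008023481603192401)) z.02 top [0.44304432 0.21930241 0.02      ]
green [(array([235.93269231, 192.4375    ]), 208), (array([281.85714286, 293.47619048]), 21)]
 two (array([0.45964917, 0.08807717, 0.1937245 ]), np.float64(0.04529260520590077)) z.02 top [0.47777867 0.09062448 0.02      ]
[199.6769352  260.81538391] [0.56584202 0.31011915 0.012     ]
[309.76154327 230.7923069 ] [0.64363086 0.01583539 0.012     ]
[324.34614563 284.26921844] [ 0.50100759 -0.02169654  0.012     ]
[214.26154327 314.29229736] [0.42362097 0.27099694 0.012     ]
```

View pics/c_top.png

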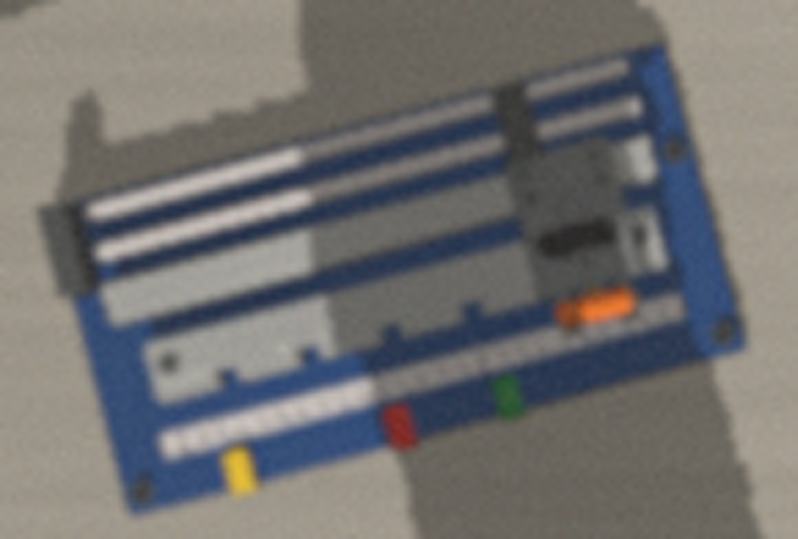

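View pics/c_side.png

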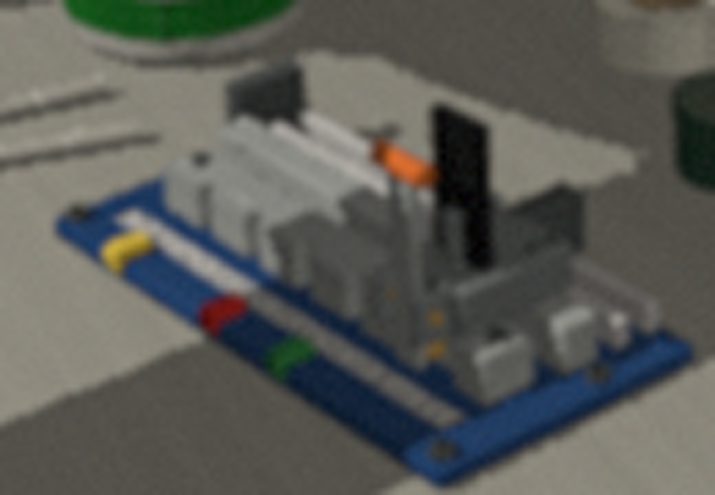

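The enlarged top crop shows the four rack notches at crop px (473,312), (393,333), (309,356) and (229,377), with red at (400,425), nearest the second one. The side crop shows the orange bar at (405,163) and the black plate at (462,185). Next I'll refine the notch positions in rail coordinates.

```bash
python3 - <<'E'
from h import *
im=np.ascontiguousarray(r.snapshot('top')).astype(np.float32)
a=np.radians(14.8);ex=np.array([np.cos(a),np.sin(a)]);ey=np.array([-np.sin(a),np.cos(a)])
g=np.array([.5195,.0438]);print('bar x,y rail',g@ex,g@ey)
for p in((473,312),(393,333),(309,356),(229,377)):
    uv=(np.array(p)+.5)/5.5-.5+BOX['top'][:2];
    q=onz('top',uv,.035)[:2];print(q,'railx',round(q@ex,4),'y rel bar',round((q-g)@ey,4))
xr=np.mean([onz('top',(np.array(p)+.5)/5.5-.5+BOX['top'][:2],.035)[:2]@ex for p in((473,312),(393,333),(309,356))])
s=np.arange(.02,.22,.001)
for dx in(-.004,0,.004):
    P=np.array([proj('top',[*(ex*(xr+dx)+ey*(g@ey+t)),.035]) for t in s],np.float32)
    v=cv2.remap(im[...,0],P[:,0].copy(),P[:,1].copy(),cv2.INTER_LINEAR).ravel()
    out=[]
    for c in(.06,.1,.14,.18):
        i=np.abs(s-c)<.016;b=np.median(v[i]);w=np.clip(b-v[i]-8,0,None);out.append((round(float((w*s[i]).sum()/(w.sum()+1e-9)),4),int(w.sum())))
    print(dx,out)
for c,p in dict(red=(.4628,.1422),yellow=(.4427,.2197),green=(.4778,.0906)).items():print(c,(np.array(p)-g)@ey)
E
```

```text
bar x,y rail 0.5134532745776043 -0.09035720682676787
[0.51770808 0.10591538] railx 0.5276 y rel bar 0.0605
[0.50803234 0.14399368] railx 0.528 y rel bar 0.0998
[0.49739919 0.18401815] railx 0.5279 y rel bar 0.1412
[0.48767315 0.22219844] railx 0.5283 y rel bar 0.1806
-0.004 [(0.0608, 102), (0.1008, 107), (0.1403, 179), (0.1804, 248)]
0 [(0.0608, 323), (0.1007, 293), (0.1398, 409), (0.1809, 581)]
0.004 [(0.0606, 174), (0.1006, 141), (0.1365, 208), (0.1813, 336)]
red 0.10961919591363811
yellow 0.1896824682649931
green 0.05589942269261115
```

Request:
jog_arm --commands "0 0 0 0 0 -40 0;0 0 0 0 0 -40 0;0 0 0 0 0 -40 0;0 0 0 0 0 -40 0;0 0 0.1326 0 0 0 0;0 0 0.1326 0 0 0 0;0 0 0.1326 0 0 0 0;0 0 0.1326 0 0 0 0;0 0 0.1326 0 0 0 0;0 0 0.1326 0 0 0 0;0 0 0.1326 0 0 0 0;0 0 0.1326 0 0 0 0"

```text
time: 1.45
eef_pos: [0.1681, 0.6536, 0.3555]
tool_rot: [0.0, 0.791, -0.612, 0.0]
wrist_force: [-0.3, 0.2, 0.2]
width: 0.0853
grip_force: 0.0
```

Request:
jog_arm --commands "0 0 0 42.5 -13 0 0;0 0 0 42.5 -13 0 0;0 0 0 42.5 -13 0 0;0 0 0 42.5 -13 0 0;0 0 0 42.5 -13 0 0;0 0 0 42.5 -13 0 0;0 0 0 42.5 -13 0 0;0 0 0 42.5 -13 0 0;0 0 0 42.5 -13 0 0;0 0 0 42.5 -13 0 0;0 0 0 42.5 -13 0 0;0 0 0 42.5 -13 0 0;0 0 0 42.5 -13 0 0;0 0 0 42.5 -13 0 0;0 0 0 42.5 -13 0 0;0 0 0 42.5 -13 0 0;0 0 0 0 0 0 0;0 0 0 0 0 0 0"

```text
time: 3.25
eef_pos: [0.5431, 0.0482, 0.3552]
tool_rot: [0.0, 0.791, -0.611, -0.0]
wrist_force: [0.7, 0.2, 0.3]
width: 0.0854
grip_force: 0.0
```

Request:
jog_arm --commands "0 0 0 -1.6 0 38 0;0 0 0 0 0 38 0;0 0 0 0 0 38 0;0 0 0 0 0 38 0;0 0 0 0 0 38 0;0 0 0 0 0 38 0;0 0 0 0 0 12 0;0 0 0 0 0 11 0;0 0 0 0 0 0 0;0 0 0 0 0 0 0"

```text
time: 4.25
eef_pos: [0.5435, 0.0515, 0.1062]
tool_rot: [-0.001, 0.792, -0.61, 0.001]
wrist_force: [-0.1, 0.2, 0.0]
width: 0.0854
grip_force: 0.0
```

```bash
python3 - <<'E'
from h import *
im=r.snapshot('side');cv2.imwrite('pics/s2.png',cv2.resize(im[130:290,190:370],None,fx=3.7,fy=3.7,interpolation=cv2.INTER_CUBIC)[...,::-1])
E
```

```text
(no output)
```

View pics/s2.png

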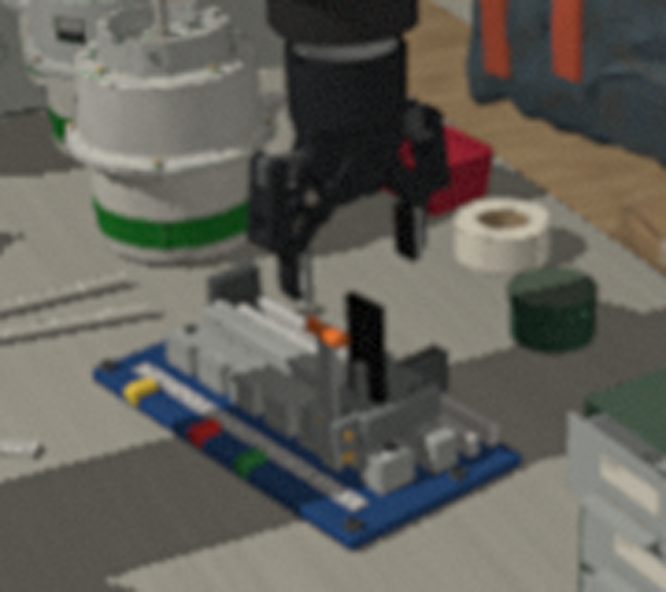

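```bash
python3 - <<'E'
from h import *
s=r.observe();print(s['time'],s['eef_pos'],s['joint_pos'])
t=np.array(s['eef_pos']);e=np.array([.967,.2555,0])
cr=lambda p:(p-[190,130])*3.7
for nm,p in dict(tcp=t,neg=t-.0425*e+[0,0,.013],pos=t+.0425*e+[0,0,.013],bar=[.5195,.0438,.126],flange=t+[0,0,.2]).items():print(nm,cr(proj('side',p)),proj('top',p))
im=r.snapshot('top');cv2.imwrite('pics/t2.png',cv2.resize(im[200:330,190:370],None,fx=4,fy=4,interpolation=cv2.INTER_CUBIC)[...,::-1])
E
```

```text
4.3 [0.54364797 0.05142939 0.1064025 ] [ 4.53518099e-01  2.23529727e-01 -3.98694066e-01  4.77734394e-04
 -9.45886945e-01 -1.95104099e-01]
tcp [355.08025886 344.14814578] [295.493834   267.50909078]
neg [303.44190219 348.21333787] [299.84742559 284.0253942 ]
pos [403.31911246 306.21165995] [290.81996459 250.76801386]
bar [325.03286189 331.12527682] [298.41283342 277.12410027]
flange [343.52775582  55.78473801] [292.4596981 265.089208 ]
```

View pics/t2.png

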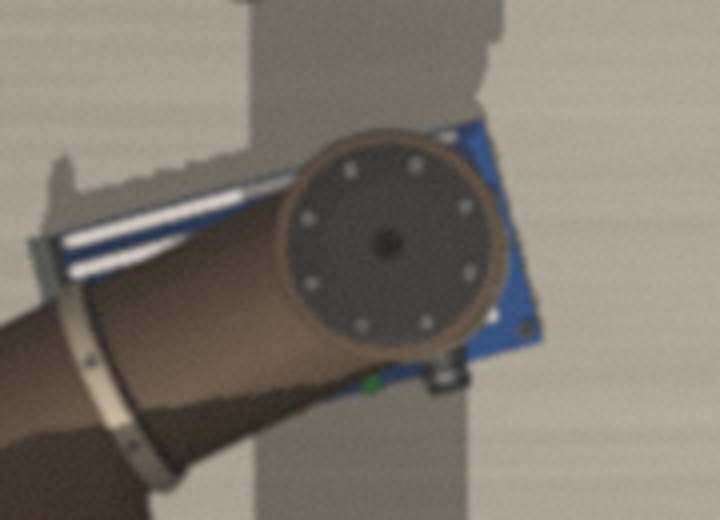

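The top view shows the gripper above the frame, with the finger knuckle at about crop (447,375). In the side crop the fingertips end near (290,290) and (410,255), about 50 crop px above where the TCP reading puts them. I'll check that discrepancy before closing.

```bash
python3 - <<'E'
from h import *
im=r.snapshot('side');s=r.observe();print(s['time'],s['eef_pos'])
n=cv2.resize(im[130:290,190:370],None,fx=3.7,fy=3.7,interpolation=cv2.INTER_CUBIC)[...,::-1]
o=cv2.imread('pics/s2.png');print('diff',np.abs(n.astype(int)-o).mean())
# start pose check
print('start tcp',proj('side',[.168,.6532,.1948]),proj('side',[.168,.6532,.3548]))
a=cv2.imread('pics/side0.png')[70:150,40:130]
b=im[130:230,240:330,::-1]
cv2.imwrite('pics/cmp.png',np.hstack([cv2.resize(a,(360,320)),cv2.resize(b,(360,400))[:320]]) )
cv2.imwrite('pics/cmp.png',np.hstack([cv2.resize(cv2.copyMakeBorder(a,0,20,0,0,0),(396,440)),cv2.resize(b,(396,440))]))
E
```

```text
4.4 [0.54341782 0.05124081 0.10614813]
diff 1.247268383248113
start tcp [ 89.7828171  142.12082953] [78.2285546  89.66207011]
```

View pics/cmp.png

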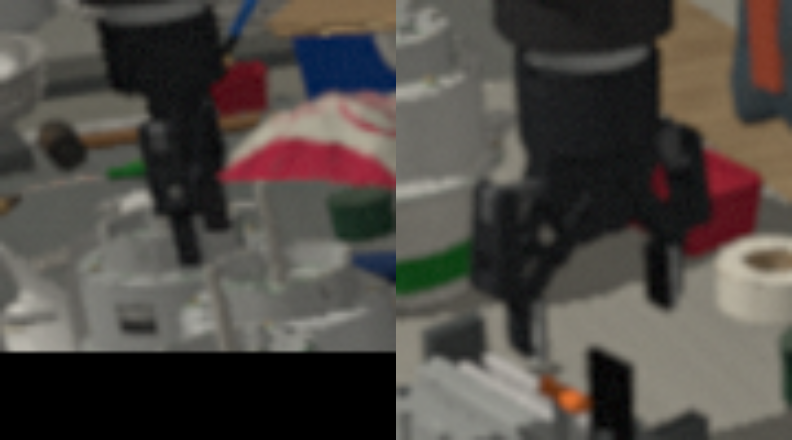

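The right panel shows open fingertips at full-image px (269,210) and (300,199). They sit about 35 mm higher than the TCP reading implies, and the start picture shows the same offset. Going down 30 mm is safe whichever is right, because the frame top is at 66 mm, so I'll do that and re-measure.

Request:
jog_arm --commands "0 0 0 0 0 10 0;0 0 0 0 0 10 0;0 0 0 0 0 10 0;0 0 0 0 0 0 0;0 0 0 0 0 0 0"

```text
time: 4.9
eef_pos: [0.5423, 0.0507, 0.0741]
tool_rot: [0.001, 0.792, -0.61, -0.0]
wrist_force: [0.5, 0.2, 0.1]
width: 0.0853
grip_force: 0.0
```

```bash
python3 - <<'E'
from h import *
im=r.snapshot('side');t=np.array(r.observe()['eef_pos']);print(t)
e=np.array([.967,.2555,0])
b=cv2.resize(im[150:250,240:330,::-1],None,fx=6,fy=6,interpolation=cv2.INTER_CUBIC)
for d,c in((0.013,(0,0,255)),(.048,(0,255,0))):
  for sg in(-1,1):
    p=(proj('side',t+sg*.0425*e+[0,0,d])-[240,150])*6;cv2.circle(b,tuple(int(v) for v in p),5,c,1);print(d,sg,p)
cv2.imwrite('pics/s3.png',b)
E
```

```text
[0.54256529 0.05082564 0.07453705]
0.013 -1 [194.13128163 515.38706906]
0.013 1 [354.08363937 445.33679369]
0.048 -1 [189.77115711 439.01524232]
0.048 1 [352.14237764 370.99332581]
```

View pics/s3.png

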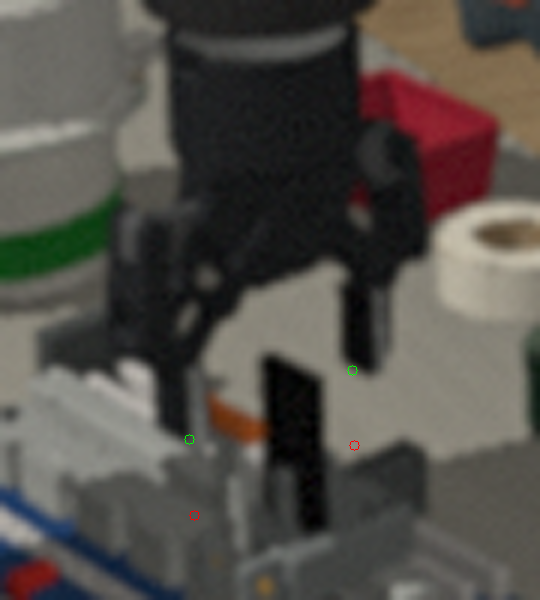

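Green circles (reading + 48 mm) sit on the visible fingertips at (185,432) and (360,372). So the real open tips are at about z = 0.122, with the bar and plate between the fingers. I'll go down 5 mm more and close gradually, watching force and width.

Request:
jog_arm --commands "0 0 0 0 0 5 0;0 0 0 0 0 0 40;0 0 0 0 0 0 60;0 0 0 0 0 0 80;0 0 0 0 0 0 80;0 0 0 0 0 0 80"

```text
time: 5.55
eef_pos: [0.542, 0.0507, 0.0698]
tool_rot: [0.0, 0.792, -0.61, -0.0]
wrist_force: [-2.8, -0.3, 1.7]
width: 0.0588
grip_force: 1.7
```

Request:
jog_arm --commands "0 0 0 0 0 0 100;0 0 0 0 0 0 110;0 0 0 0 0 0 120;0 0 0 0 0 0 120;0 0 0 0 0 0 120"

```text
time: 6.05
eef_pos: [0.5424, 0.0508, 0.0697]
tool_rot: [0.0, 0.792, -0.61, -0.0]
wrist_force: [-3.9, -0.8, 4.0]
width: 0.0455
grip_force: 2.2
```

Request:
jog_arm --commands "0 0 0 0 0 0 130;0 0 0 0 0 0 140;0 0 0 0 0 0 150;0 0 0 0 0 0 160;0 0 0 0 0 0 160;0 0 0 0 0 0 160"

```text
time: 6.65
eef_pos: [0.5419, 0.0507, 0.0697]
tool_rot: [0.0, 0.792, -0.61, -0.0]
wrist_force: [-6.7, -1.0, 6.6]
width: 0.0319
grip_force: 3.9
```

Request:
jog_arm --commands "0 0 0 0 0 0 164;0 0 0 0 0 0 168;0 0 0 0 0 0 168;0 0 0 0 0 0 168"

```text
time: 7.05
eef_pos: [0.5419, 0.0506, 0.0698]
tool_rot: [0.001, 0.792, -0.61, -0.0]
wrist_force: [-6.5, -1.1, 7.2]
width: 0.0287
grip_force: 4.1
```

Request:
jog_arm --commands "0 0 0 0 0 0 170;0 0 0 0 0 0 170;0 0 0 0 0 0 170"

```text
time: 7.35
eef_pos: [0.5421, 0.0507, 0.0698]
tool_rot: [0.0, 0.792, -0.61, -0.0]
wrist_force: [-5.8, -2.6, 5.4]
width: 0.0284
grip_force: 4.6
```

Request:
jog_arm --commands "0 0 0 0 0 0 172;0 0 0 0 0 0 172;0 0 0 0 0 0 172"

```text
time: 7.65
eef_pos: [0.5423, 0.0508, 0.0698]
tool_rot: [0.0, 0.792, -0.61, -0.0]
wrist_force: [-5.4, -2.5, 5.4]
width: 0.0279
grip_force: 11.3
```

Request:
jog_arm --commands "0 0 0 -1 0 0 172;0 0 0 -2 0 0 172;0 0 0 -3 0 0 172;0 0 0 -4 0 0 172;0 0 0 -4 0 0 172;0 0 0 -4 0 0 172;0 0 0 -4 0 0 172;0 0 0 -4 0 0 172;0 0 0 -4 0 0 172"

```text
time: 8.55
eef_pos: [0.5347, 0.0797, 0.0699]
tool_rot: [0.0, 0.792, -0.61, 0.0]
wrist_force: [-4.3, -2.1, 5.3]
width: 0.0279
grip_force: 11.4
```

Request:
jog_arm --commands "0 0 0 -4 0 0 172;0 0 0 -4 0 0 172;0 0 0 -4 0 0 172;0 0 0 -4 0 0 172;0 0 0 -4 0 0 172;0 0 0 -4 0 0 172;0 0 0 -4 0 0 172;0 0 0 -4 0 0 172;0 0 0 -4 0 0 172"

```text
time: 9.45
eef_pos: [0.5255, 0.1146, 0.0698]
tool_rot: [0.0, 0.792, -0.61, 0.0]
wrist_force: [-4.8, -2.5, 5.6]
width: 0.0282
grip_force: 11.4
```

Request:
jog_arm --commands "0 0 0 -4 0 0 172;0 0 0 -4 0 0 172;0 0 0 -4 0 0 172;0 0 0 -4 0 0 172;0 0 0 -4 0 0 172;0 0 0 -4 0 0 172;0 0 0 -4 0 0 172;0 0 0 -4 0 0 172;0 0 0 -2.6 0 0 172;0 0 0 0 0 0 172;0 0 0 0 0 0 172"

```text
time: 10.55
eef_pos: [0.5165, 0.1484, 0.0698]
tool_rot: [0.0, 0.792, -0.61, -0.0]
wrist_force: [-5.6, 0.3, 6.9]
width: 0.028
grip_force: 11.2
```

```bash
python3 - <<'E'
from h import *
s=r.observe();t=s['eef_pos'];print(t,s['wrist_force'],s['grip_force'],s['width'])
a=np.radians(14.8);ey=np.array([-np.sin(a),np.cos(a)]);ex=np.array([np.cos(a),np.sin(a)])
d=t[:2]-[.5422,.0507];print('moved y,x',d@ey,d@ex)
E
```

```text
[0.51650823 0.14841698 0.06981858] [-5.55142192  0.27602024  6.93230154] 11.222873559454456 0.027963390686248632
moved y,x 0.10103791291441229 0.00012197819361662984
```

Request:
jog_arm --commands "0 0 0 0 0 0 160;0 0 0 0 0 0 150;0 0 0 0 0 0 140;0 0 0 0 0 0 130;0 0 0 0 0 0 120;0 0 0 0 0 0 120;0 0 0 0 0 0 120"

```text
time: 11.25
eef_pos: [0.5162, 0.1478, 0.0691]
tool_rot: [0.001, 0.792, -0.61, -0.0]
wrist_force: [-4.6, -1.4, -3.1]
width: 0.0453
grip_force: 2.4
```

Request:
jog_arm --commands "0 0 0 0 0 0 110;0 0 0 0 0 0 100;0 0 0 0 0 0 90;0 0 0 0 0 0 90;0 0 0 0 0 0 90"

```text
time: 11.75
eef_pos: [0.5171, 0.1484, 0.0699]
tool_rot: [-0.0, 0.792, -0.61, 0.0]
wrist_force: [-3.3, -0.3, -1.4]
width: 0.0556
grip_force: 1.5
```

The bar still pushes at 55.6 mm, well past the crest position (about 40 mm), so the tooth is dropping in. Opening and retreating up.

Request:
jog_arm --commands "0 0 0 0 0 0 70;0 0 0 0 0 0 40;0 0 0 0 0 0 0;0 0 0 0 0 0 0;0 0 0 0 0 0 0;0 0 0 0 0 0 0;0 0 0 0 0 0 0"

```text
time: 12.45
eef_pos: [0.5169, 0.1482, 0.0697]
tool_rot: [-0.0, 0.792, -0.61, 0.0]
wrist_force: [0.4, -0.6, -0.5]
width: 0.0853
grip_force: 0.0
```

Request:
jog_arm --commands "0 0 0 0 0 -10 0;0 0 0 0 0 -20 0;0 0 0 0 0 -40 0;0 0 0 0 0 -40 0;0 0 0 0 0 -40 0;0 0 0 0 0 -40 0;0 0 0 0 0 -40 0;0 0 0 0 0 -40 0;0 0 0 -45 0 0 0;0 0 0 -45 0 0 0;0 0 0 -45 0 0 0;0 0 0 -45 0 0 0;0 0 0 -45 0 0 0;0 0 0 -45 0 0 0;0 0 0 0 0 0 0;0 0 0 0 0 0 0"

```text
time: 14.05
eef_pos: [0.4473, 0.4099, 0.3398]
tool_rot: [0.0, 0.793, -0.609, 0.0]
wrist_force: [-0.2, 0.5, -0.2]
width: 0.0855
grip_force: 0.0
```

```bash
python3 - <<'E'
from h import *
ims={n:np.ascontiguousarray(r.snapshot(n)) for n in C}
B=[biggest(ims[n],n,'orange') for n in C];print(B)
a=np.radians(14.8);ey=np.array([-np.sin(a),np.cos(a)]);ex=np.array([np.cos(a),np.sin(a)])
p,e=two(B[0][0],B[1][0]);q=onz('top',B[1][0],.125);print(p,e,q)
for v in(p,q):d=v[:2]-[.5195,.0438];print('y,x moved',d@ey,d@ex)
im=ims['top'];cv2.imwrite('pics/t4.png',cv2.resize(im[222:320,190:335],None,fx=5.5,fy=5.5,interpolation=cv2.INTER_CUBIC)[...,::-1])
print(r.observe()['time'],r.observe()['eef_pos'],r.observe()['wrist_force'])
E
```

```text
[(array([253.68571429, 206.        ]), 35), (array([258.7027027 , 288.02702703]), 37)]
[0.49467482 0.14102001 0.12493772] 0.0024003104693122706 [0.49355509 0.14144756 0.125     ]
y,x moved 0.10033606363109702 0.0008328733661826909
y,x moved 0.10103546594362273 -0.00014048958857311233
14.15 [0.44798605 0.40856272 0.34026908] [-0.71292812 -1.37214395 -0.50097572]
```

View pics/t4.png

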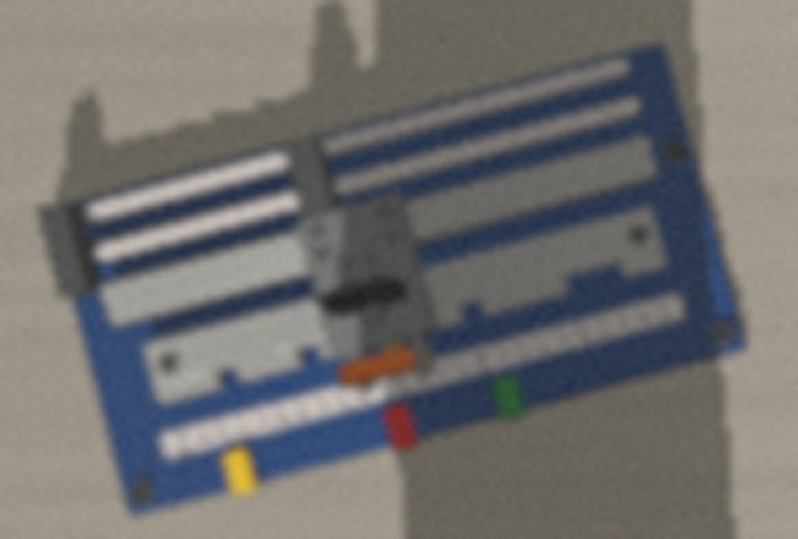

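The picture shows the frame over the second notch, next to red, with the bar at about crop (380,364). The bar's rail-x is back within 1 mm of the let-go position (on a crest it would be about 10 mm off), so the tooth is fully in.

```bash
python3 -c "
from cell import r
print(r.sign_off())"
```

```text
the job is handed in; nothing more can be done
None
```

The stop now sits in the second notch, the one nearest the red tab; the lever is let go, its bar back within 1 mm of the released position, so the tooth is fully in. The reported grip force peaked at 11.4 N, the arm is clear of everything, and the job was handed in at about 14 s.

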